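# Slide a brass blank out of its lane and stack it

### The arm

A 6-joint arm with a two-finger parallel gripper is mounted at the origin on a cart in front of the work surface, level with it; the furniture and walls round the work are solid. World frame = base frame: x ahead of the robot, y to its left, z up, the work surface at z = 0. Lengths are in m, angles in rad, forces in N, time in s.
With the tool pointing down it reaches from about 0.375 to 0.75 m from the base axis. Payload 9 kg.
Tool frame: the origin (TCP) lies at the very end of the fingers, on their centre line; the grasp point (between the pads) lies 19 mm behind it; z points along the fingers, y is the line along which they close (so a half turn about z gives the same grasp; the last joint's range is limited). The gripper opens to 85 mm and grips with 20 to 120 N. Pads are 22 mm wide; open, the fingers measure 114 mm over their backs; the gripper's body (76 mm by 85 mm) begins 54 mm behind the grasp point. The pads swing forward as they close: fully open they stand 13 mm farther back than shut.
Start: joints at [-1.433, 0.104, 0.097, 1.564, 0, 1.353], TCP at [0.209, -0.562, 0.231] pointing down, gripper open.
Joint ranges: [-2.99, 2.99], [-0.84, 1.86], [-1.1, 1.16], [-1.84, 2.11], [-1.51, 1.56], [-3.14, 3.14]. Speed limits (rad/s): [2.22, 2.22, 2.57, 3.14, 3.14, 3.14].

### API

Orientations are given as a 3x3 rotation matrix whose columns are the frame's x, y, z axes.
In Python, from plant import monitor, vision, ticket gives the robot as it stands. The module is installed in compiled form; this text tells all that it offers.
- The arm moves only by the tool step_arm, never from a script. Its argument "increments" is a list that holds one entry, the list of rows, each a list of 7 numbers: the turn, a rotation vector about the tool's x, y, z in parts of the range, where 1.0 means pi rad, then the shift along the tool's x, y, z in normalised numbers (1 is 60 cm), then the opening, from 0 (shut) to 1 (fully open). A call has 1 to 12 rows; each row is the pose to reach, as a shift and turn from the pose commanded when the call began, along the tool's axes at that moment; what a row does not reach only later rows make up. A row lasts 1/10 s, in which the tool goes at most 50 mm and 8.59 degrees, less where a joint would pass 70% of its speed; a pose out of reach is approached as far as the arm can. A shift or turn number past 1, either way, is cut back to 1. A call with a gripper value outside its range is refused whole. The fingers move at their own pace and stop on an object; "force" is the grip in N (left out, the last holds). Time passes only in rows, so rows that repeat a pose let the fingers close. It gives the time, the measured TCP pose, the force, the opening and the grip force at its end, in the units of the state.
- monitor.observe(): the state, without advancing time (a new reading comes with each control period).
- vision.camera(name): name is "scene" or "side" or "wrist"; returns the picture (480x640x3 uint8, red, green, blue); there is no depth.
- vision.camera_params(name): a dict with "mtx" (3x3 intrinsics, pixels), "k1" (the pictures are not rectified: a ray, as slopes to the right and down, at radius r is drawn at 1 + k1 r^2 times it, then the intrinsics apply), "rvec" (rotation vector, rad) and "tvec" (3), from world to camera coordinates, as OpenCV has them; the wrist camera has in their place "mount" (4x4, takes a point from camera to tool coordinates, whose origin is the TCP and whose axes are the flange's). Camera axes: x right, y down, z forward; pixel columns grow to the right and rows downward; lengths in m; the calibration is good to about 2 mm. A picture is of the moment at which its call begins: read the wrist's pose just before it. camera_params takes no time and is no camera call.
- ticket.sign_off(): hands the job in; it is judged then, once.
Trained networks look in the newest picture that a camera, given by its name, has taken for a name from the list of things; names that differ only in an ending like _2 or _b are one class to them, and where a whole thing is asked for, a point or a joint stands for the part that bears it (a point fixed in the world has none). Each returns a list of dicts, best first, with "score" (0 to 1); they miss things now and then, are a little off and sometimes report something else, mostly with a low value. They report only what shows in the picture. A call takes as long as a camera call.
- vision.find_in(label, camera): "pixel" ([column, row] in pixels, amid what is visible of it).
- vision.silhouettes(label, camera): "pixels" (480x640 bool, what is visible of it) and "pixel" ([column, row] in pixels, amid what is visible of it).
- vision.mark_of(label, camera): "pixel" ([column, row] in pixels: a listed point, or the origin of a listed thing).
The state is a dict: "t": time; "q": joint angles; "joint_velocities": joint speeds; "tau": joint torques, N m; "ee_pos": TCP position; "tcp_rot": TCP orientation; "wrist_force": force on the tool from outside, world axes, zero at the start; "wrist_torque": the same for the moment, N m; "gripper_width": finger opening in m; "gripper_force": force on a finger pad.
Only numpy, scipy, OpenCV 4.12 (cv2) and the standard library are available. Lean on these libraries where they do the work, as an engineer would, in place of code of your own. Each camera call takes 0.05 s, during which the arm holds its last target. There are 200 camera calls.

### The job

Slide the longer of the two brass blanks out over the open end of its lane in the stock tray until you can grip it by the end that sticks out. Clear the little white box off the rest block and stand it upright on the bench, then lay the blank flat and centred on the rest block, let go, take it again by its middle, and lower it between the corner angles of the stacking rack to lie flat on the blank that is already there, letting go only once it is down. Leave the short blank, the ring box, the tape roll and the bottle as they are.

Things in the scene. Friction and masses are not known exactly. Their poses are not given: they have to be found in the camera images.
- long_blank: Longer flat brass blank, 100 (x) x 44 (y) x 6 (z) mm, 0.22 kg, loose, in either lane of the stock tray, x along the lane, its -x end 8 to 28 mm inside the open end. Origin: centre of its underside. Rails rise above its sides, so it cannot be gripped there; it slides when pushed on its back (+x) end or pressed and dragged from above.
- short_blank: The shorter flat brass blank, 70 (x) x 44 (y) x 6 (z) mm, loose, lying in the tray's other lane. Origin: centre of its underside. Not needed; leave it there.
- stacked_blank: A brass blank just like the long one (100 x 44 x 6 mm), loose, already lying flat in the stacking rack. Origin: centre of its underside; x along its length.
- stock_tray: Fixed tray, 170 (x) x 110 (y) mm, open end roughly towards the robot, on the left or right. Origin: centre of underside. Two lanes along x, centred at y = +26 and -26 mm, 46 mm wide; floor at z = 30 mm, rails 6 mm wide to z = 37 mm, like the wall closing the +x end (x = 79 to 85 mm). Open at the -x end (x = -85 mm): free space beyond and below for fingers beside what sticks out.
- stacking_rack: Fixed rack: dark base plate 126 (x) x 72 (y) x 6 mm with four steel corner angles up to z = 30 mm. Origin: centre of its underside. Inside the angles 106 (x) x 50 (y) mm; each long side is open for 78 mm in the middle, so fingers holding a blank by its middle pass. Floor at z = 6 mm; top of the blank lying there at z = 12 mm.
- rest_block: Fixed narrow steel block with a rubber top, 60 (x) x 24 (y) x 55 (z) mm, on a foot 80 x 50 x 8 mm. Origin: centre of its underside on the bench, top face at z = 55 mm. A blank laid along it overhangs it on both long sides, so fingers can take it across its 44 mm width.
- trinket_box: White eight-sided little box, 43 mm across flats, 20 mm high, 0.03 kg, loose, closed (lid fixed); at the start it stands on the rest block. Origin: centre of its underside; pairs of flats face along its x and y axes. Free bench to stand it on: 0.42 to 0.51 m ahead of the robot, up to 0.28 m to either side, save the tape roll and where tray or rack reach in.
- ring_box: Closed brown ring box, 54 x 56 x 45 mm high, loose bystander on the bench. Origin: centre of its underside.
- tape_roll: Roll of masking tape lying flat, 62 mm diameter, 18 mm high, loose bystander on the thin (2 mm) dark cutting mat that covers part of the bench. Origin: centre of its underside.
- adhesive_bottle: Small white adhesive bottle with a red-brown cap, 29 mm diameter, 88 mm high, standing loose at the back, a bystander. Origin: centre of its underside.

How it is judged:
By the outcome, as a careful person would: the job done as asked, in the order asked, and still so for the second after the job is handed in, with the robot touching nothing.
It also fails if it takes over 64 s, if anything falls off the work surface, if the arm or the gripper's body presses on something with over 40 N, if the wrist force passes 120 N, or if a joint passes its speed limit or range.

## Working session

There is one attempt and no reset: what is moved stays moved. The work goes in short steps, Python scripts to look and compute and a tool call to move; the robot and the scene stay as the last step left them, time stands still between calls to the robot, and variables do not carry over. Pictures are saved under pics/ and viewed, at most 10 in all, crops included, and the job is handed in when it is done.

Besides the shell and the picture viewer there is one more tool, called after "Emit:" as name(argument=value, ...) on one line, values as JSON. step_arm: Moves the arm, as the interface text tells. Its arguments: {"type":"object","properties":{"increments":{"type":"array","items":{"type":"array","items":{"type":"array","items":{"type":"number"}}}},"force":{"type":"number"}},"required":["increments"]}

```bash
mkdir -p pics; cat > h.py <<'E'
import numpy as np, cv2
from plant import monitor, vision, ticket
def cam(n, st=None):
    p=vision.camera_params(n)
    K=np.array(p["mtx"],float)
    if "mount" in p:
        st=st or monitor.observe()
        T=np.eye(4);T[:3,:3]=st["tcp_rot"];T[:3,3]=st["ee_pos"]
        M=np.linalg.inv(T@np.array(p["mount"])); R,t=M[:3,:3],M[:3,3]
    else:
        R=cv2.Rodrigues(np.array(p["rvec"],float))[0];t=np.array(p["tvec"],float).ravel()
    return K,p["k1"],R,t
def proj(c,X):
    K,k1,R,t=c; x=np.atleast_2d(X)@R.T+t
    s=x[:,:2]/x[:,2:]; s=s*(1+k1*(s**2).sum(1,keepdims=True))
    return s@K[:2,:2].T+K[:2,2]
def ray(c,px):
    K,k1,R,t=c
    s=cv2.undistortPoints(np.array(px,float).reshape(-1,1,2),K,np.array([k1,0,0,0.]))[:,0]
    d=np.c_[s,np.ones(len(s))]@R
    return -R.T@t,d
def atz(c,px,z):
    o,d=ray(c,px); return o+d*((z-o[2])/d[:,2])[:,None]
E
python3 - <<'E'
from h import *
np.set_printoptions(precision=4,suppress=True)
L="long_blank short_blank stacked_blank stock_tray stacking_rack rest_block trinket_box ring_box tape_roll adhesive_bottle".split()
Z=dict(long_blank=.03,short_blank=.03,stacked_blank=.006,trinket_box=.055)
for n in("scene","side"):
    im=vision.camera(n);cv2.imwrite(f"pics/{n}0.png",im[:,:,::-1]);c=cam(n)
    print(n,ray(c,[[320,240]]))
    for l in L:
        r=vision.mark_of(l,n)
        for d in r[:2]: print(l,round(d["score"],2),np.array(d["pixel"]),atz(c,[d["pixel"]],Z.get(l,0))[0])
print(monitor.observe())
E
```

```text
scene (array([0.2399, 0.4929, 0.6824]), array([[ 0.4271, -0.5668, -0.7049]]))
long_blank 0.72 [410.8 213.2] [ 0.5286 -0.1914  0.03  ]
short_blank 0.58 [422.4 199.5] [ 0.5284 -0.2415  0.03  ]
stacked_blank 0.83 [255.3 353.7] [0.5886 0.2137 0.006 ]
stock_tray 0.84 [409.4 212.6] [ 0.5451 -0.223   0.    ]
stock_tray 0.48 [413.9 305.7] [ 0.4258 -0.0135  0.    ]
stacking_rack 0.89 [255.3 356.4] [0.5884 0.2151 0.    ]
rest_block 0.61 [283.7 259.5] [0.6807 0.0244 0.    ]
rest_block 0.41 [409.3 212.5] [ 0.5454 -0.2231  0.    ]
trinket_box 0.8 [283.5 239.2] [0.6764 0.0229 0.055 ]
ring_box 0.9 [352.  270.5] [ 0.5583 -0.0231  0.    ]
tape_roll 0.69 [415.  304.5] [ 0.4255 -0.0168  0.    ]
adhesive_bottle 0.87 [223.4 286.2] [0.731 0.136 0.   ]
side (array([0.5623, 0.778 , 0.5986]), array([[ 0.0002, -0.8438, -0.5372]]))
short_blank 0.85 [341.9 204.7] [ 0.5177 -0.2427  0.03  ]
stacked_blank 0.87 [306.3 390.8] [0.5858 0.2225 0.006 ]
stock_tray 0.76 [333.7 222.6] [ 0.5347 -0.2249  0.    ]
stacking_rack 0.76 [303.8 391.5] [0.5894 0.218  0.    ]
rest_block 0.58 [252.4 304.2] [0.6748 0.0268 0.    ]
trinket_box 0.91 [252.2 279.3] [0.67   0.0336 0.055 ]
ring_box 0.76 [325.4 283.4] [ 0.5552 -0.0248  0.    ]
tape_roll 0.86 [403.  284.8] [ 0.425  -0.0157  0.    ]
adhesive_bottle 0.88 [204.2 348.1] [0.7378 0.1278 0.    ]
{'t': 1.1, 'q': array([-1.4327,  0.1041,  0.0973,  1.5639,  0.    ,  1.3531]), 'joint_velocities': array([-0.0005, -0.0001,  0.0002,  0.0007,  0.0016, -0.001 ]), 'tau': array([  0.0003, -55.6773,  50.3769,   0.0011,  -0.0003,  -0.    ]), 'ee_pos': array([ 0.209 , -0.5624,  0.2313]), 'tcp_rot': array([[ 0.9374,  0.3483,  0.    ],
       [ 0.3483, -0.9374, -0.0001],
       [ 0.    ,  0.0001, -1.    ]]), 'wrist_force': array([-0.0093, -0.0779,  0.1467]), 'wrist_torque': array([ 0.0076, -0.0285, -0.0102]), 'gripper_force': 0.0, 'gripper_width': 0.08529959522480933}
```

View pics/scene0.png

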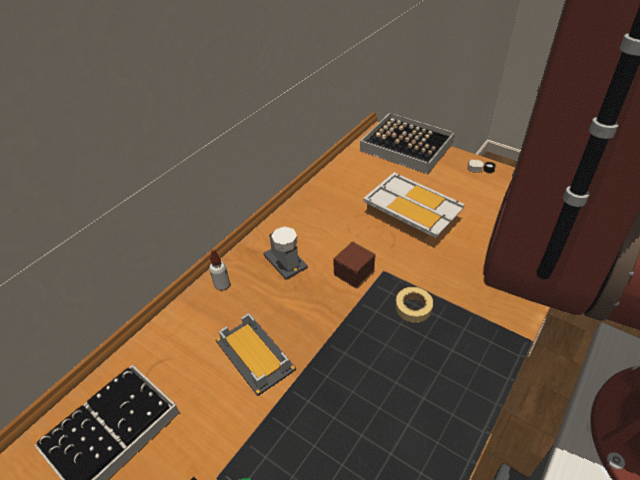

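View pics/side0.png

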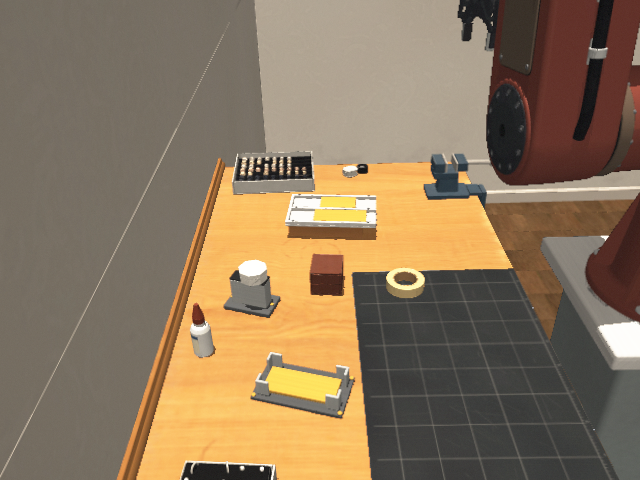

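The long blank lies in the near (left) lane at about (415,212) in the scene view, with the short blank beyond it. The white box is on the rest block at (284,240), and the rack is at (255,353). Next I'll look at the tray from the wrist camera.

Units first: shifts go in shares of 60 cm and turns go in shares of pi rad. So 343 mm is 0.5717, -235 mm is -0.3917, 0.356 rad is 0.1133.

Emit:
step_arm(increments=[[[0, 0, 0.1133, 0.5717, -0.3917, -0.1833, 1], [0, 0, 0.1133, 0.5717, -0.3917, -0.1833, 1], [0, 0, 0.1133, 0.5717, -0.3917, -0.1833, 1], [0, 0, 0.1133, 0.5717, -0.3917, -0.1833, 0], [0, 0, 0.1133, 0.5717, -0.3917, -0.1833, 0], [0, 0, 0.1133, 0.5717, -0.3917, -0.1833, 0], [0, 0, 0.1133, 0.5717, -0.3917, -0.1833, 0], [0, 0, 0.1133, 0.5717, -0.3917, -0.1833, 0], [0, 0, 0.1133, 0.5717, -0.3917, -0.1833, 0], [0, 0, 0.1133, 0.5717, -0.3917, -0.1833, 0], [0, 0, 0.1133, 0.5717, -0.3917, -0.1833, 0]]], force=60)

```text
t: 2.2
ee_pos: [0.4489, -0.2224, 0.3414]
tcp_rot: [[1.0, 0.001, 0.0], [0.001, -1.0, -0.001], [0.0, 0.001, -1.0]]
wrist_force: [-0.3, 0.2, -0.6]
gripper_width: 0.0001
gripper_force: 0.0
```

```bash
python3 - <<'E'
from h import *
np.set_printoptions(precision=4,suppress=True)
st=monitor.observe();print(st["t"],st["ee_pos"],st["tcp_rot"],st["gripper_width"])
print(vision.camera_params("wrist"))
im=vision.camera("wrist");cv2.imwrite("pics/w1.png",im[:,:,::-1]);c=cam("wrist",st)
for l,z in(("long_blank",.03),("short_blank",.03),("stock_tray",0)):
    for d in vision.mark_of(l,"wrist")[:2]: print(l,d["score"],d["pixel"],atz(c,[d["pixel"]],z)[0])
E
```

```text
2.2 [ 0.4489 -0.2224  0.3414] [[ 1.      0.0015  0.0001]
 [ 0.0015 -1.     -0.0006]
 [ 0.0001  0.0006 -1.    ]] 0.00011967050019155498
{'mtx': array([[332.1694,   0.    , 324.3248],
       [  0.    , 332.1694, 238.1812],
       [  0.    ,   0.    ,   1.    ]]), 'k1': -0.044355583658902825, 'mount': array([[ 0.0011, -0.9482, -0.3176,  0.0816],
       [ 1.    ,  0.0012, -0.0002,  0.0002],
       [ 0.0006, -0.3176,  0.9482, -0.1427],
       [ 0.    ,  0.    ,  0.    ,  1.    ]])}
long_blank 0.87 [304.1, 131.3] [ 0.5257 -0.1959  0.03  ]
long_blank 0.44 [180.6, 199.6] [ 0.4349 -0.0214  0.03  ]
short_blank 0.93 [345.4, 132.3] [ 0.5246 -0.2499  0.03  ]
stock_tray 0.79 [324.8, 123.0] [ 0.5365 -0.223   0.    ]
stock_tray 0.43 [178.2, 198.8] [ 0.4298 -0.0047  0.    ]
```

View pics/w1.png

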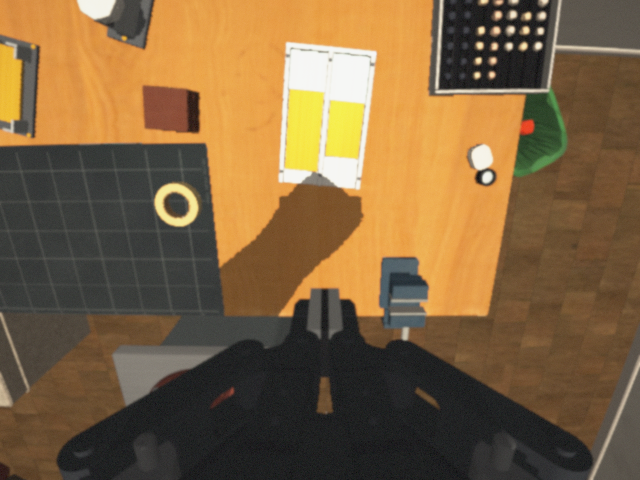

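The wrist view shows the long blank at (304,131) in the left lane and the short one to its right. The open end faces the robot, with the tray's near edge at about row 185. I'll measure the pose from the colour outlines.

```bash
cat >> h.py <<'E'
def rects(c,mask,z,amin=150):
    out=[]
    for k in cv2.findContours(mask.astype(np.uint8),cv2.RETR_EXTERNAL,cv2.CHAIN_APPROX_NONE)[0]:
        if cv2.contourArea(k)<amin: continue
        P=atz(c,k[:,0].astype(float),z)[:,:2]*1000
        (x,y),(w,h),a=cv2.minAreaRect(P.astype(np.float32))
        out.append([x,y,max(w,h),min(w,h),(a if w>=h else a+90)])
    return np.round(out,1)
def yellow(im):
    h=cv2.cvtColor(im,cv2.COLOR_RGB2HSV); return (h[...,0]>20)&(h[...,0]<35)&(h[...,1]>190)&(h[...,2]>150)
E
python3 - <<'E'
from h import *
st=monitor.observe();im=vision.camera("wrist");c=cam("wrist",st)
print(rects(c,yellow(im),.036))
for n,z in(("stock_tray",.037),("long_blank",.036)):
    s=vision.silhouettes(n,"wrist")
    print(n,[d["score"] for d in s],rects(c,s[0]["pixels"],z))
hs=cv2.cvtColor(im,cv2.COLOR_RGB2HSV);w=(hs[...,1]<60)&(hs[...,2]>140);w[:, :270]=0;w[:,390:]=0;w[:,:]&=True;w[200:]=0
print(rects(c,w|(yellow(im)&(np.indices(w.shape)[1]>270)&(np.indices(w.shape)[1]<390)),.037))
# corner guess for the tray outline
print(atz(c,[[287,43],[376,52],[280,184],[360,188]],.037))
E
```

```text
[[588.  184.7  91.2  25.2 164.8]]
stock_tray [0.88, 0.16] [[ 540.2 -222.8  169.1  110.5  174.8]]
long_blank [0.77, 0.64] [[ 526.3 -194.9  101.2   45.4  174.5]]
[[ 540.3 -222.8  169.4  109.7  174.9]]
[[ 0.62705581 -0.17872551  0.037     ]
 [ 0.61719654 -0.28599004  0.037     ]
 [ 0.45684145 -0.16371115  0.037     ]
 [ 0.45133651 -0.27159809  0.037     ]]
```

Scaled: 309 mm is 0.515, 300 mm is 0.5, 0.089 rad is 0.0283.

Emit:
step_arm(increments=[[[0, 0, 0.0283, 0.2442, -0.0343, 0.2333, 0], [0, 0, 0.0283, 0.2442, -0.0343, 0.2333, 0], [0, 0, 0.0283, 0.2442, -0.0343, 0.2333, 0], [0, 0, 0.0283, 0.2442, -0.0343, 0.2333, 0], [0, 0, 0.0283, 0.2442, -0.0343, 0.3, 0], [0, 0, 0.0283, 0.2442, -0.0343, 0.3667, 0], [0, 0, 0.0283, 0.2442, -0.0343, 0.4333, 0], [0, 0, 0.0283, 0.2442, -0.0343, 0.475, 0], [0, 0, 0.0283, 0.2442, -0.0343, 0.5, 0], [0, 0, 0.0283, 0.2442, -0.0343, 0.515, 0], [0, 0, 0.0283, 0.2442, -0.0343, 0.515, 0]]])

```text
t: 3.65
ee_pos: [0.5949, -0.2022, 0.0319]
tcp_rot: [[0.996, -0.089, -0.001], [-0.089, -0.996, 0.0], [-0.001, -0.0, -1.0]]
wrist_force: [-0.6, -0.1, 1.0]
gripper_width: 0.0002
gripper_force: 0.0
```

Scaled: -67 mm is -0.1117, -65 mm is -0.1083.

Emit:
step_arm(increments=[[[0, 0, 0, -0.01, 0, 0, 0], [0, 0, 0, -0.02, 0, 0, 0], [0, 0, 0, -0.0333, 0, 0, 0], [0, 0, 0, -0.0483, 0, 0, 0], [0, 0, 0, -0.0633, 0, 0, 0], [0, 0, 0, -0.0783, 0, 0, 0], [0, 0, 0, -0.0917, 0, 0, 0], [0, 0, 0, -0.1017, 0, 0, 0], [0, 0, 0, -0.1083, 0, 0, 0], [0, 0, 0, -0.1117, 0, 0, 0], [0, 0, 0, -0.1117, 0, 0, 0], [0, 0, 0, -0.105, 0, -0.0083, 0]]])

```text
t: 4.85
ee_pos: [0.5313, -0.1962, 0.0372]
tcp_rot: [[0.996, -0.089, -0.001], [-0.089, -0.996, 0.0], [-0.001, -0.0, -1.0]]
wrist_force: [0.2, 0.1, -0.9]
gripper_width: 0.0
gripper_force: 0.0
```

Scaled: -290 mm is -0.4833, -152 mm is -0.2533.

Emit:
step_arm(increments=[[[0, 0, 0, 0, 0, -0.075, 0], [0, 0, 0, 0, 0, -0.15, 0], [0, 0, 0, 0.095, -0.2533, -0.4833, 0], [0, 0, 0, 0.095, -0.2533, -0.4833, 1], [0, 0, 0, 0.095, -0.2533, -0.4833, 1], [0, 0, 0, 0.095, -0.2533, -0.4833, 1], [0, 0, 0, 0.095, -0.2533, -0.4833, 1], [0, 0, 0, 0.095, -0.2533, -0.4833, 1], [0, 0, 0, 0.095, -0.2533, -0.4833, 1]]])

```text
t: 5.75
ee_pos: [0.603, -0.0495, 0.3283]
tcp_rot: [[0.996, -0.087, 0.001], [-0.087, -0.996, -0.001], [0.001, 0.001, -1.0]]
wrist_force: [0.6, -0.1, -1.0]
gripper_width: 0.0853
gripper_force: 0.0
```

```bash
python3 - <<'E'
from h import *
np.set_printoptions(precision=4,suppress=True)
st=monitor.observe();print(st["t"],st["ee_pos"],st["tcp_rot"])
im=vision.camera("wrist");cv2.imwrite("pics/w2.png",im[:,:,::-1]);c=cam("wrist",st)
print("yellow@36",rects(c,yellow(im),.036),"@12",rects(c,yellow(im),.012))
for n,z in(("stock_tray",.037),("long_blank",.036),("stacked_blank",.012),("stacking_rack",.006),("trinket_box",.075),("rest_block",.055),("tape_roll",.02),("ring_box",.045)):
    s=vision.silhouettes(n,"wrist")
    for d in s[:2]: print(n,round(d["score"],2),d["pixel"],*rects(c,d["pixels"],z))
for l,z in(("trinket_box",.055),("rest_block",0),("stacking_rack",0),("stacked_blank",.006)):
    for d in vision.mark_of(l,"wrist")[:1]: print(l,d["score"],d["pixel"],atz(c,[d["pixel"]],z)[0])
E
```

```text
5.75 [ 0.603  -0.0495  0.3283] [[ 0.9962 -0.0875  0.001 ]
 [-0.0875 -0.9962 -0.0007]
 [ 0.0011  0.0006 -1.    ]]
yellow@36 [[ 469.8 -189.7   96.5   41.3  174.3]
 [ 529.4 -247.5   62.6   39.9  175.2]
 [ 598.6  198.9   90.9   38.4  163.5]] @12 [[ 458.  -197.   101.8   43.6  174.3]
 [ 520.9 -258.1   66.    42.1  175.2]
 [ 593.9  213.    95.9   40.6  163.5]]
stock_tray 0.9 [449.8, 205.3] [ 541.7 -220.7  170.6  115.   175.5]
long_blank 0.65 [430.7, 272.6] [ 472.4 -188.8   95.1   45.1  174. ]
stacked_blank 0.87 [143.3, 214.4] [592.9 212.2 101.5  46.  163.8]
stacking_rack 0.59 [159.5, 206.0] [590.3 215.5 131.8  79.2 163.1]
trinket_box 0.62 [250.4, 148.5] [670.7  26.3  44.4  41.4 102. ]
tape_roll 0.66 [305.7, 310.5] [429.4  -9.2  66.2  61.8 175.1]
tape_roll 0.29 [471.3, 235.1] [ 523.5 -254.2   73.8   45.7  174.7]
ring_box 0.62 [308.4, 228.0] [559.4 -24.2  61.4  55.9 175.1]
trinket_box 0.72 [253.5, 146.2] [0.6706 0.0309 0.055 ]
rest_block 0.69 [262.3, 135.9] [0.6812 0.0285 0.    ]
stacking_rack 0.61 [148.4, 209.8] [0.5937 0.2112 0.    ]
stacked_blank 0.68 [145.6, 214.0] [0.5891 0.2135 0.006 ]
```

View pics/w2.png

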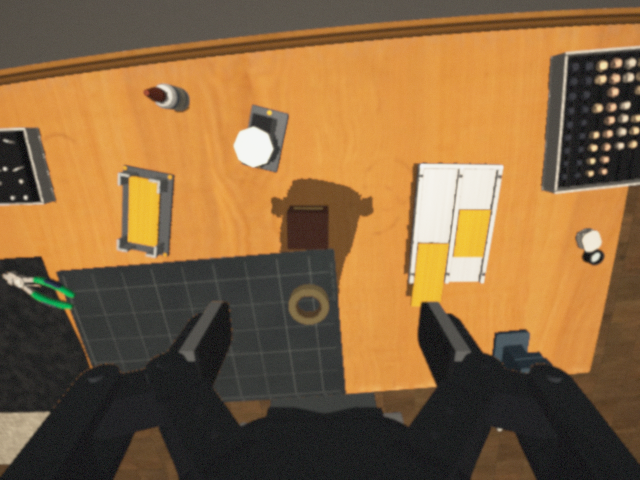

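The long blank now projects about 40 mm at (430,272). The box is at (255,147) and the rack at (146,212). I'll take a closer look at the box and rest block.

Emit:
step_arm(increments=[[[0, 0, 0, 0.05, -0.1333, 0.1633, 1], [0, 0, 0, 0.05, -0.1333, 0.1633, 1], [0, 0, 0, 0.05, -0.1333, 0.1633, 1], [0, 0, 0, 0.05, -0.1333, 0.1633, 1], [0, 0, 0, 0.05, -0.1333, 0.1633, 1]]])

```text
t: 6.9
ee_pos: [0.6395, 0.0269, 0.2294]
tcp_rot: [[0.996, -0.088, -0.001], [-0.088, -0.996, -0.0], [-0.001, 0.0, -1.0]]
wrist_force: [0.1, 0.0, 1.0]
gripper_width: 0.0854
gripper_force: 0.0
```

```bash
python3 - <<'E'
from h import *
np.set_printoptions(precision=4,suppress=True)
st=monitor.observe();print(st["t"],st["ee_pos"],st["tcp_rot"][:,0])
im=vision.camera("wrist");c=cam("wrist",st)
d=vision.silhouettes("trinket_box","wrist")[0];print(d["score"],rects(c,d["pixels"],.075))
hs=cv2.cvtColor(im,cv2.COLOR_RGB2HSV)
w=(hs[...,1]<50)&(hs[...,2]>200); w[:,:]&=cv2.dilate(d["pixels"].astype(np.uint8),np.ones((9,9)))>0
print("top",rects(c,w,.075))
k=max(cv2.findContours(w.astype(np.uint8),0,cv2.CHAIN_APPROX_NONE)[0],key=cv2.contourArea)
a=cv2.approxPolyDP(cv2.convexHull(k),4,True)[:,0]
P=atz(c,a.astype(float),.075)[:,:2]*1000; E=np.roll(P,-1,0)-P
print(np.c_[P,np.hypot(*E.T),np.degrees(np.arctan2(E[:,1],E[:,0]))%45])
for l in("rest_block",):
    for s in vision.silhouettes(l,"wrist")[:2]: print(l,s["score"],rects(c,s["pixels"],.055),rects(c,s["pixels"],.008))
u,v=np.array(d["pixel"]).astype(int)
cr=im[max(0,v-110):v+110,max(0,u-130):u+130]; cv2.imwrite("pics/w3.png",cv2.resize(cr,None,fx=3,fy=2.7)[:,:,::-1]); print(u,v)
E
```

```text
6.9 [0.6395 0.0269 0.2294] [ 0.9961 -0.0883 -0.0007]
0.57 [[670.9  27.5  44.5  42.8 147.2]]
top [[677.   26.4  44.3  32.   81. ]]
[[681.7832   8.2371  16.5215   8.463 ]
 [665.4416   5.8056   9.5969  44.6662]
 [658.6952  12.6311  37.7271  28.8118]
 [669.2133  48.8624  22.6187  20.4127]
 [689.7812  39.4512  16.4404  10.2327]
 [692.7017  23.2723  18.5815   9.0129]]
rest_block 0.97 [[697.5  19.3  44.2  40.5  73.1]] [[694.   19.3  50.8  46.5  73.1]]
rest_block 0.39 [[460.8  -5.6  66.1  53.7  10.3]] [[422.3  -9.3  76.   61.6  10.3]]
315 185
```

View pics/w3.png

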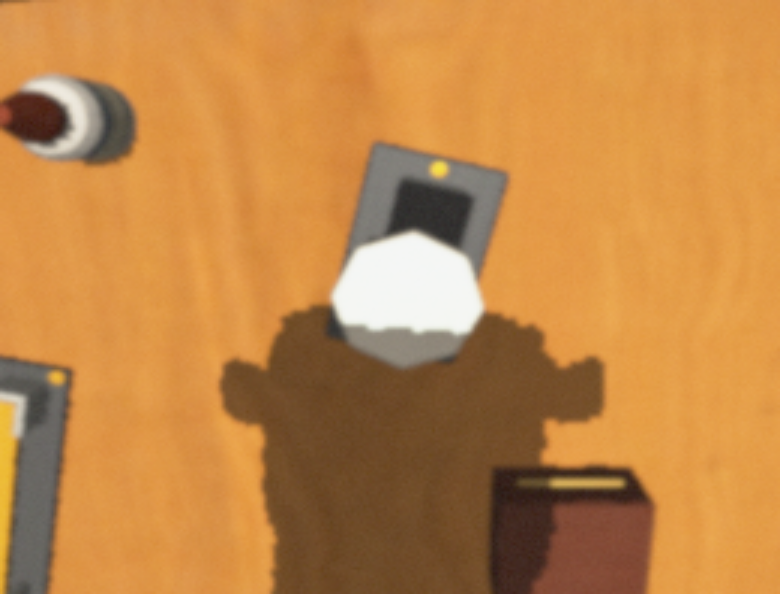

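The crop shows the white box on the block, with the foot turned about -20° in the world. The box's flats sit at about 9° mod 45. I'll grip it there.

Scaled: 170 mm is 0.2833, 31.2 mm is 0.052, -0.25 rad is -0.0796.

Emit:
step_arm(increments=[[[0, 0, -0.0796, 0.052, -0.0057, 0.0667, 1], [0, 0, -0.0796, 0.052, -0.0057, 0.1333, 1], [0, 0, -0.0796, 0.052, -0.0057, 0.2, 1], [0, 0, -0.0796, 0.052, -0.0057, 0.25, 1], [0, 0, -0.0796, 0.052, -0.0057, 0.275, 1], [0, 0, -0.0796, 0.052, -0.0057, 0.2833, 1], [0, 0, -0.0796, 0.052, -0.0057, 0.2833, 0.3], [0, 0, -0.0796, 0.052, -0.0057, 0.2833, 0.3], [0, 0, -0.0796, 0.052, -0.0057, 0.2833, 0.3], [0, 0, -0.0796, 0.052, -0.0057, 0.2833, 0.3], [0, 0, -0.0796, 0.052, -0.0057, 0.2833, 0.3]]], force=25)

```text
t: 8.15
ee_pos: [0.6724, 0.0271, 0.0616]
tcp_rot: [[0.987, 0.16, 0.003], [0.16, -0.987, -0.001], [0.003, 0.001, -1.0]]
wrist_force: [-1.7, -0.9, 5.6]
gripper_width: 0.0416
gripper_force: 25.2
```

Scaled: -208 mm is -0.3467, -127.5 mm is -0.2125, -0.01 rad is -0.0032.

Emit:
step_arm(increments=[[[0, 0, -0.0032, 0, 0, -0.025, 0.3], [0, 0, -0.0032, 0, 0, -0.0833, 0.3], [0, 0, -0.0032, -0.075, -0.05, -0.1, 0.3], [0, 0, -0.0032, -0.1417, -0.0917, -0.1, 0.3], [0, 0, -0.0032, -0.2083, -0.1333, -0.1, 0.3], [0, 0, -0.0032, -0.275, -0.17, -0.1, 0.3], [0, 0, -0.0032, -0.325, -0.2, -0.0667, 0.3], [0, 0, -0.0032, -0.3467, -0.2125, -0.0167, 0.3], [0, 0, -0.0032, -0.3467, -0.2125, 0.0333, 0.3], [0, 0, -0.0032, -0.3467, -0.2125, 0.05, 0.3], [0, 0, -0.0032, -0.3467, -0.2125, 0.05, 0.3]]])

```text
t: 9.25
ee_pos: [0.445, 0.1199, 0.0292]
tcp_rot: [[0.985, 0.17, -0.001], [0.17, -0.985, -0.0], [-0.001, -0.0, -1.0]]
wrist_force: [-0.5, 0.1, -0.2]
gripper_width: 0.0415
gripper_force: 25.7
```

```bash
python3 - <<'E'
from h import *
im=vision.camera("side");cv2.imwrite("pics/s1.png",cv2.resize(im[200:440,240:560],None,fx=2.4,fy=2.4)[:,:,::-1])
s=monitor.observe();print(s["t"],s["ee_pos"],s["wrist_force"],s["gripper_width"])
E
```

```text
9.3 [0.44598092 0.11983503 0.03039372] [0.35186065 0.46037865 0.8015649 ] 0.041762115105099605
```

View pics/s1.png

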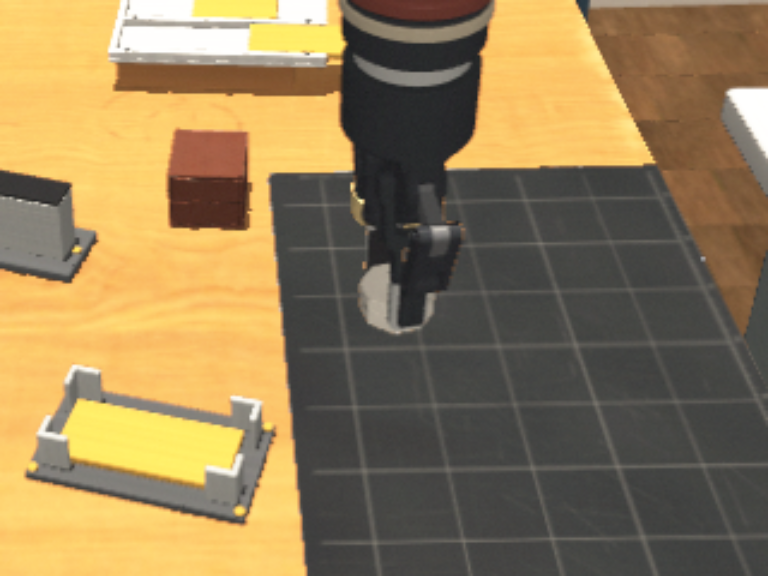

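Scaled: 20 mm is 0.0333, 18 mm is 0.03.

Emit:
step_arm(increments=[[[0, 0, 0, 0, 0, 0.0133, 0.3], [0, 0, 0, 0, 0, 0.0233, 0.3], [0, 0, 0, 0, 0, 0.03, 0.3], [0, 0, 0, 0, 0, 0.0333, 0.3], [0, 0, 0, 0, 0, 0.0333, 0.3]]])

```text
t: 9.8
ee_pos: [0.4454, 0.1199, 0.0091]
tcp_rot: [[0.985, 0.17, -0.0], [0.17, -0.985, -0.0], [-0.0, 0.0, -1.0]]
wrist_force: [-0.2, -0.2, -0.7]
gripper_width: 0.0414
gripper_force: 25.7
```

Scaled: 2 mm is 0.0033, 1 mm is 0.0017.

Emit:
step_arm(increments=[[[0, 0, 0, 0, 0, 0.0017, 0.3], [0, 0, 0, 0, 0, 0.0033, 0.3], [0, 0, 0, 0, 0, 0.0033, 0.3], [0, 0, 0, 0, 0, 0.0033, 0.3]]])

```text
t: 10.2
ee_pos: [0.4456, 0.1199, 0.0087]
tcp_rot: [[0.985, 0.17, 0.0], [0.17, -0.985, -0.0], [0.0, 0.0, -1.0]]
wrist_force: [-7.3, -1.1, 15.6]
gripper_width: 0.0419
gripper_force: 26.9
```

Scaled: -180 mm is -0.3, -130 mm is -0.2167.

Emit:
step_arm(increments=[[[0, 0, 0, 0, 0, -0.0017, 0.3], [0, 0, 0, 0, 0, -0.0017, 0.6], [0, 0, 0, 0, 0, -0.0017, 0.9], [0, 0, 0, 0, 0, -0.0017, 0.9], [0, 0, 0, 0, 0, -0.0017, 0.9], [0, 0, 0, 0, 0, -0.02, 0.9], [0, 0, 0, 0, 0, -0.0667, 0.9], [0, 0, 0, 0, 0, -0.1417, 0.9], [0, 0, 0, 0, 0, -0.2167, 0.9], [0, 0, 0, 0, 0, -0.3, 0.9], [0, 0, 0, 0, 0, -0.3, 0.9]]])

```text
t: 11.3
ee_pos: [0.4484, 0.12, 0.1952]
tcp_rot: [[0.985, 0.17, 0.011], [0.17, -0.985, -0.0], [0.01, 0.002, -1.0]]
wrist_force: [1.3, -0.5, -0.1]
gripper_width: 0.0768
gripper_force: 0.0
```

```bash
python3 - <<'E'
from h import *
im=vision.camera("side");a=im[225:400,240:440]
s=monitor.observe();w=vision.camera("wrist");c=cam("wrist",s)
d=vision.silhouettes("trinket_box","wrist")
for k in d[:2]: print(k["score"],k["pixel"],rects(c,k["pixels"],.022))
cv2.imwrite("pics/s2.png",np.hstack([cv2.resize(a,(400,350)),cv2.resize(w,(400,300))[:,:] if 0 else cv2.resize(w,(400,350))])[:,:,::-1])
print(s["t"],s["ee_pos"],s["tcp_rot"][:,0])
E
```

```text
0.62 [323.2, 221.6] [[445.2 120.1  45.3  41.7  10.9]]
11.35 [0.44742428 0.11996194 0.19177932] [0.98541942 0.17001079 0.00670025]
```

View pics/s2.png

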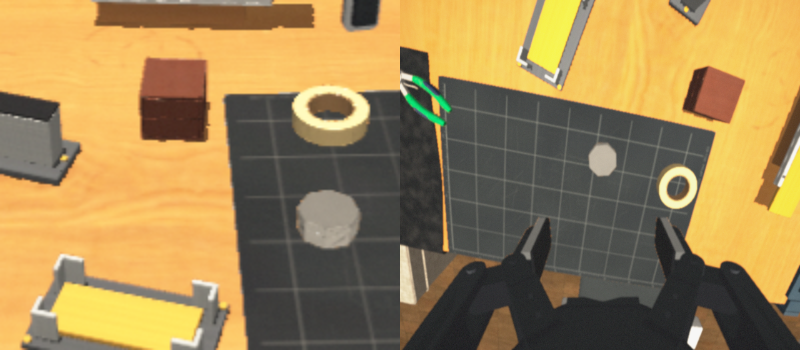

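The white box stands upright on the mat at about (445,120) mm. Next I'll measure the bare rest block, the rack and the blank.

Scaled: 140 mm is 0.2333, -98 mm is -0.1633, 0.258 rad is 0.0821.

Emit:
step_arm(increments=[[[0, 0, 0.0821, 0.2333, 0.1417, -0.1633, 1], [0, 0, 0.0821, 0.2333, 0.1417, -0.1633, 1], [0, 0, 0.0821, 0.2333, 0.1417, -0.1633, 1], [0, 0, 0.0821, 0.2333, 0.1417, -0.1633, 1], [0, 0, 0.0821, 0.2333, 0.1417, -0.1633, 1], [0, 0, 0.0821, 0.2333, 0.1417, -0.1633, 1]]])

```text
t: 12.05
ee_pos: [0.5976, 0.0597, 0.2833]
tcp_rot: [[0.996, -0.088, -0.003], [-0.088, -0.996, 0.0], [-0.003, -0.0, -1.0]]
wrist_force: [-0.4, -0.5, 0.2]
gripper_width: 0.0853
gripper_force: 0.0
```

```bash
python3 - <<'E'
from h import *
np.set_printoptions(precision=4,suppress=True)
st=monitor.observe();print(st["t"],st["ee_pos"],st["tcp_rot"][:,0])
im=vision.camera("wrist");cv2.imwrite("pics/w4.png",im[:,:,::-1]);c=cam("wrist",st)
print("@36",rects(c,yellow(im),.036),"@12",rects(c,yellow(im),.012))
g=cv2.cvtColor(im,cv2.COLOR_RGB2HSV)
s=vision.silhouettes("rest_block","wrist")[0];print(s["score"],s["pixel"])
m=cv2.dilate(s["pixels"].astype(np.uint8),np.ones((5,5)))>0
for th in(40,55,70):print(th,rects(c,m&(g[...,2]<th),.055))
sat=m&(g[...,1]<70);print("block@8",rects(c,sat,.008))
for n,z in(("stacking_rack",.006),("stacked_blank",.012)):
    for d in vision.silhouettes(n,"wrist")[:1]:print(n,d["score"],rects(c,d["pixels"],z))
for l,z in(("rest_block",0),("stacking_rack",0)):
    for d in vision.mark_of(l,"wrist")[:1]: print(l,d["score"],atz(c,[d["pixel"]],z)[0])
E
```

```text
12.05 [0.5976 0.0597 0.2833] [ 0.9961 -0.0878 -0.0034]
@36 [[ 469.6 -189.3   97.2   41.3  173.9]
 [ 529.6 -247.5   63.6   39.1  175.3]] @12 [[ 456.7 -204.2  103.2   43.9  173.9]
 [ 520.4 -266.    67.5   41.5  175.3]]
0.91 [345.7, 124.2]
40 []
55 []
70 [[677.1  25.8  57.7  22.8 160.5]]
block@8 [[677.2  25.3  77.5  47.5 161. ]]
stacking_rack 0.59 [[589.7 214.3 131.8  74.9 163.1]]
stacked_blank 0.71 [[594.1 212.8 101.8  45.3 163. ]]
rest_block 0.6 [0.6767 0.0279 0.    ]
```

View pics/w4.png

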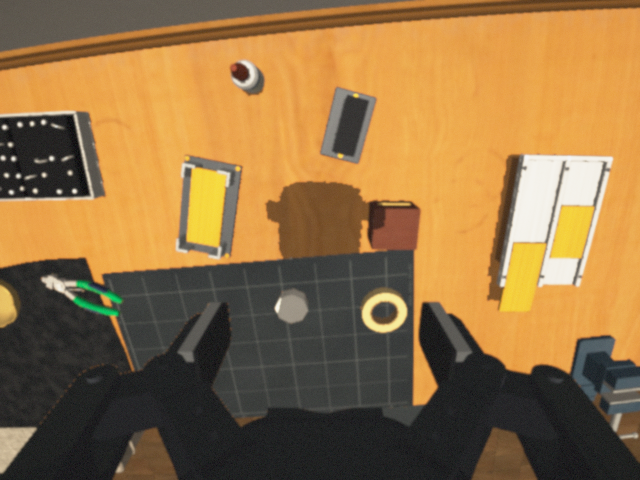

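All sharp in this view: rest block at (349,124), rack at (208,207), blank end at (517,305). I'll go and grip the blank's end.

Scaled: 263 mm is 0.4383, 260 mm is 0.4333, 0.003 rad is 0.001.

Emit:
step_arm(increments=[[[0, 0, 0.001, -0.2333, 0.4333, 0.2, 1], [0, 0, 0.001, -0.2333, 0.4333, 0.2, 1], [0, 0, 0.001, -0.2333, 0.4333, 0.2, 1], [0, 0, 0.001, -0.2333, 0.4333, 0.2, 1], [0, 0, 0.001, -0.2333, 0.4333, 0.2, 1], [0, 0, 0.001, -0.2333, 0.4333, 0.2, 1], [0, 0, 0.001, -0.2333, 0.4333, 0.25, 1], [0, 0, 0.001, -0.2333, 0.4333, 0.3167, 1], [0, 0, 0.001, -0.2333, 0.4333, 0.375, 1], [0, 0, 0.001, -0.2333, 0.4333, 0.4167, 1], [0, 0, 0.001, -0.2333, 0.4333, 0.4383, 1], [0, 0, 0.001, -0.2333, 0.4333, 0.4383, 1]]], force=80)

```text
t: 13.55
ee_pos: [0.4346, -0.1858, 0.0209]
tcp_rot: [[0.996, -0.09, -0.002], [-0.09, -0.996, 0.001], [-0.002, -0.001, -1.0]]
wrist_force: [0.3, 0.5, 0.1]
gripper_width: 0.0855
gripper_force: 0.0
```

Scaled: 1 mm is 0.0017.

Emit:
step_arm(increments=[[[0, 0, 0, 0, 0.0017, 0, 1], [0, 0, 0, 0, 0.0017, 0, 0.4], [0, 0, 0, 0, 0.0017, 0, 0.4], [0, 0, 0, 0, 0.0017, 0, 0.4], [0, 0, 0, 0, 0.0017, 0, 0.4], [0, 0, 0, 0, 0.0017, 0, 0.4], [0, 0, 0, 0, 0.0017, 0, 0.4]]], force=80)

```text
t: 14.25
ee_pos: [0.4361, -0.1881, 0.0234]
tcp_rot: [[0.996, -0.09, 0.001], [-0.09, -0.996, -0.001], [0.001, 0.001, -1.0]]
wrist_force: [-2.0, 1.4, 7.2]
gripper_width: 0.0415
gripper_force: 79.7
```

Scaled: -100 mm is -0.1667, -50 mm is -0.0833.

Emit:
step_arm(increments=[[[0, 0, 0, 0, 0.0017, -0.0083, 0.4], [0, 0, 0, 0, 0.0017, -0.0333, 0.4], [0, 0, 0, 0, 0.0017, -0.0833, 0.4], [0, 0, 0, 0, 0.0017, -0.1667, 0.4], [0, 0, 0, 0, 0.0017, -0.1667, 0.4], [0, 0, 0, 0, 0.0017, -0.1667, 0.4]]])

```text
t: 14.85
ee_pos: [0.4362, -0.1894, 0.1234]
tcp_rot: [[0.996, -0.09, 0.002], [-0.09, -0.996, -0.002], [0.002, 0.001, -1.0]]
wrist_force: [0.7, 0.5, -2.6]
gripper_width: 0.0413
gripper_force: 81.4
```

```bash
python3 - <<'E'
from h import *
np.set_printoptions(precision=4,suppress=True)
st=monitor.observe();p=np.array(st["ee_pos"]);print(st["t"],p,st["tcp_rot"],st["gripper_width"],st["wrist_force"],st["wrist_torque"])
im=vision.camera("wrist");cv2.imwrite("pics/w5.png",cv2.resize(im[100:400,180:580],(800,600))[:,:,::-1]);c=cam("wrist",st)
for dz in(.012,.015,.018):print(dz,rects(c,yellow(im),p[2]+dz))
E
```

```text
14.85 [ 0.4362 -0.1894  0.1234] [[ 0.9959 -0.0901  0.0017]
 [-0.0901 -0.9959 -0.0016]
 [ 0.0019  0.0015 -1.    ]] 0.04131879425232434 [ 0.7237  0.5495 -2.6087] [-0.002   0.0774  0.0312]
0.012 [[ 503.4 -204.3   81.6   62.9  174.7]]
0.015 [[ 503.7 -204.1   79.7   61.4  174.7]]
0.018 [[ 504.1 -203.9   77.8   60.   174.7]]
```

View pics/w5.png

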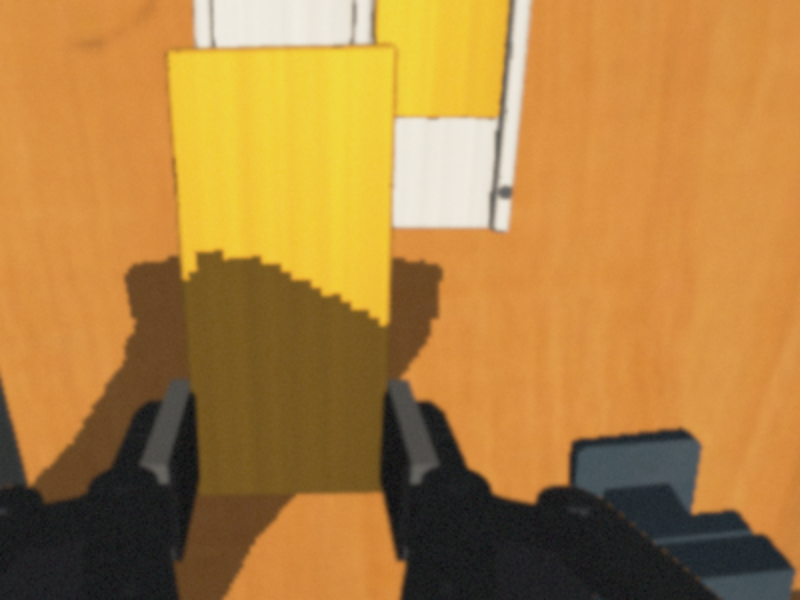

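The blank is held flat by its near end. Its corners are at full-frame (264,125), (377,123), (280,346) and (370,345). I'll solve its pose in the hand and the move to the rest block.

```bash
cat >> h.py <<'E'
def inhand(px,name="wrist"):
    p=vision.camera_params("wrist");K=np.array(p["mtx"]);M=np.array(p["mount"])
    # top-face corners in blank frame: far-left, far-right, near-left, near-right (tool y = right)
    O=np.array([[50,-22,0],[50,22,0],[-50,-22,0],[-50,22,0]],float)/1000
    ok,r,t=cv2.solvePnP(O,np.array(px,float).reshape(-1,1,2),K,np.array([p["k1"],0,0,0.]),flags=cv2.SOLVEPNP_ITERATIVE)
    R=M[:3,:3]@cv2.Rodrigues(r)[0];T=M[:3,:3]@t.ravel()+M[:3,3]
    return R,T*1000
E
python3 - <<'E'
from h import *
np.set_printoptions(precision=3,suppress=True)
print(*inhand([[264,125.5],[377.5,123],[280,346.5],[370,345.5]]))
E
```

```text
[[ 1.     0.019 -0.02 ]
 [-0.019  1.     0.007]
 [ 0.02  -0.007  1.   ]] [32.772 -0.438 -8.487]
```

Scaled: -244.2 mm is -0.407, 188.3 mm is 0.3138, 0.2466 rad is 0.0785.

Emit:
step_arm(increments=[[[0, 0, 0.0064, 0.0167, -0.0217, -0.025, 0.4], [0, 0, 0.0159, 0.05, -0.065, -0.0333, 0.4], [0, 0, 0.0255, 0.0917, -0.1183, -0.0333, 0.4], [0, 0, 0.0382, 0.1367, -0.1767, -0.0333, 0.4], [0, 0, 0.0509, 0.1833, -0.2383, -0.0333, 0.4], [0, 0, 0.0637, 0.23, -0.2983, -0.0333, 0.4], [0, 0, 0.0732, 0.2717, -0.3533, -0.0167, 0.4], [0, 0, 0.0785, 0.3, -0.39, 0, 0.4], [0, 0, 0.0785, 0.3138, -0.407, 0.0333, 0.4], [0, 0, 0.0785, 0.3138, -0.407, 0.0667, 0.4], [0, 0, 0.0785, 0.3138, -0.407, 0.0967, 0.4], [0, 0, 0.0785, 0.3138, -0.407, 0.0967, 0.4]]])

```text
t: 16.1
ee_pos: [0.6274, -0.0185, 0.0608]
tcp_rot: [[0.968, -0.252, 0.002], [-0.252, -0.967, 0.038], [-0.008, -0.038, -0.999]]
wrist_force: [-1.2, -0.1, -2.9]
gripper_width: 0.0411
gripper_force: 81.5
```

```bash
python3 - <<'E'
from h import *
np.set_printoptions(precision=4,suppress=True)
st=monitor.observe();p=np.array(st["ee_pos"]);print(st["t"],p,st["tcp_rot"],st["gripper_width"])
im=vision.camera("wrist");cv2.imwrite("pics/w6.png",cv2.resize(im[60:380,200:500],(750,600))[:,:,::-1])
E
```

```text
16.1 [ 0.6274 -0.0185  0.0608] [[ 0.9676 -0.2525  0.002 ]
 [-0.2523 -0.9669  0.0385]
 [-0.0078 -0.0377 -0.9993]] 0.04111013492046783
```

View pics/w6.png

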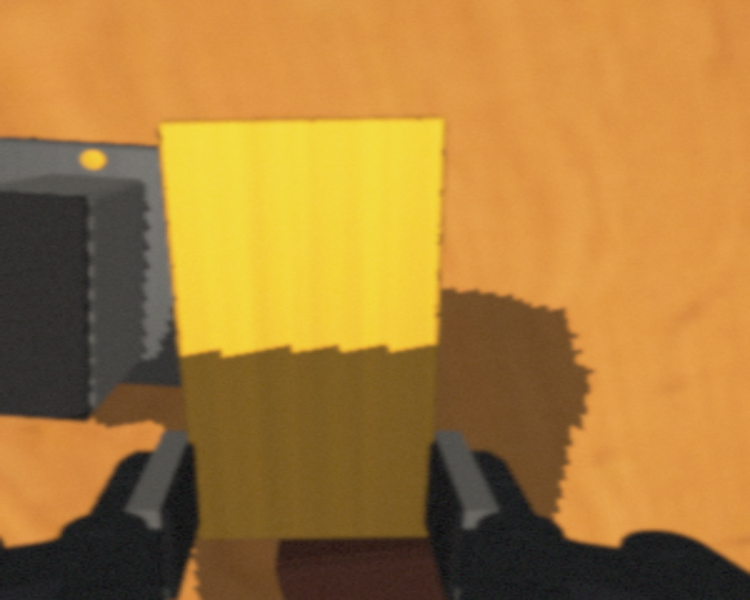

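The arm was still short of the target: the block sits left of the blank, at (40,300) in the crop. I'll raise it and settle.

Scaled: -30 mm is -0.05, -20 mm is -0.0333.

Emit:
step_arm(increments=[[[0, 0, 0, 0, 0, -0.0333, 0.4], [0, 0, 0, 0, 0, -0.05, 0.4], [0, 0, 0, 0, 0, -0.05, 0.4], [0, 0, 0, 0, 0, -0.05, 0.4]]])

```text
t: 16.55
ee_pos: [0.6303, -0.0201, 0.0957]
tcp_rot: [[0.968, -0.252, 0.009], [-0.252, -0.967, 0.037], [-0.0, -0.038, -0.999]]
wrist_force: [-0.7, 0.1, -3.3]
gripper_width: 0.0419
gripper_force: 81.5
```

```bash
cat >> h.py <<'E'
from scipy.spatial.transform import Rotation as Ro
def goto(xy,z,yaw):
    s=monitor.observe();R=np.array(s["tcp_rot"]);a=np.radians(yaw);cs,sn=np.cos(a),np.sin(a)
    W=np.array([[cs,sn,0],[sn,-cs,0],[0,0,-1.]])
    print("now",s["t"],s["ee_pos"],"rot",Ro.from_matrix(R.T@W).as_rotvec().round(4),"shift",(R.T@(np.array([*xy,z])-np.array(s["ee_pos"])*1000)).round(1),"F",s["wrist_force"].round(1))
E
python3 -c "
from h import *
goto((645.7,36.8),70,-19.3)"
```

```text
now 16.55 [ 0.63034984 -0.02005228  0.0956938 ] rot [-0.0379  0.002   0.0822] shift [  0.5 -57.9  27.9] F [-0.7  0.1 -3.3]
```

Scaled: -58 mm is -0.0967, -55 mm is -0.0917, 0.082 rad is 0.0261.

Emit:
step_arm(increments=[[[-0.0048, 0.0003, 0.0095, 0, -0.0333, 0.0017, 0.4], [-0.0095, 0.0006, 0.0191, 0.0008, -0.0667, 0.0033, 0.4], [-0.0121, 0.0006, 0.0261, 0.0008, -0.0917, 0.005, 0.4], [-0.0121, 0.0006, 0.0261, 0.0008, -0.0967, 0.005, 0.4], [-0.0121, 0.0006, 0.0261, 0.0008, -0.0967, 0.005, 0.4], [-0.0121, 0.0006, 0.0261, 0.0008, -0.0967, 0.005, 0.4]]])

```text
t: 17.15
ee_pos: [0.6318, -0.0155, 0.0945]
tcp_rot: [[0.969, -0.247, 0.007], [-0.247, -0.968, 0.04], [-0.003, -0.04, -0.999]]
wrist_force: [0.1, -1.0, -0.9]
gripper_width: 0.0414
gripper_force: 81.5
```

```bash
python3 -c "
from h import *
goto((645.7,36.8),60,-19.3)"
```

```text
now 17.15 [ 0.63184826 -0.01552387  0.09450879] rot [-0.04    0.0045  0.087 ] shift [  0.6 -52.7  36.7] F [ 0.1 -1.  -0.9]
```

```bash
python3 -c "
from h import *
print(monitor.observe()['q'].round(3))"
```

```text
[-0.251  0.216 -0.029  1.329  0.04   3.141]
```

Joint 6 is at its limit, so I'll turn the hand the other way, about 180°, and lay the blank the other way round.

Scaled: -90 mm is -0.15, -70 mm is -0.1167, -0.04 rad is -0.0127.

Emit:
step_arm(increments=[[[-0.0127, 0.0014, -0.0318, 0, 0, -0.05, 0.4], [-0.0127, 0.0014, -0.0318, 0, 0, -0.1167, 0.4], [-0.0127, 0.0014, -0.0318, 0, 0, -0.15, 0.4], [-0.0127, 0.0014, -0.0318, 0, 0, -0.15, 0.4], [-0.0127, 0.0014, -0.0318, 0, 0, -0.15, 0.4]]])

```text
t: 17.65
ee_pos: [0.6312, -0.0191, 0.1839]
tcp_rot: [[0.989, -0.15, 0.004], [-0.15, -0.989, -0.001], [0.004, -0.0, -1.0]]
wrist_force: [-0.3, 0.6, -3.2]
gripper_width: 0.0414
gripper_force: 81.7
```

```bash
python3 -c "
from h import *
goto((708.5,14.8),180,160.7);print(monitor.observe()['q'].round(3))"
```

```text
now 17.65 [ 0.63120456 -0.01911722  0.18389937] rot [ 5.5000e-03 -6.0000e-04 -2.9548e+00] shift [ 71.3 -45.1   4.2] F [-0.3  0.6 -3.2]
[-0.237  0.191  0.106  1.482  0.     3.055]
```

Scaled: 36 mm is 0.06, 33 mm is 0.055, -1.52 rad is -0.4838.

Emit:
step_arm(increments=[[[0, 0, -0.0255, 0.005, -0.0033, 0, 0.4], [0, 0, -0.07, 0.01, -0.0067, 0, 0.4], [0, 0, -0.1146, 0.015, -0.01, 0, 0.4], [0, 0, -0.1592, 0.02, -0.0133, 0, 0.4], [0, 0, -0.2037, 0.025, -0.0167, 0, 0.4], [0, 0, -0.2483, 0.03, -0.02, 0, 0.4], [0, 0, -0.2928, 0.035, -0.0233, 0, 0.4], [0, 0, -0.3374, 0.04, -0.0267, 0, 0.4], [0, 0, -0.382, 0.045, -0.03, 0, 0.4], [0, 0, -0.4265, 0.05, -0.0333, 0, 0.4], [0, 0, -0.4647, 0.055, -0.035, 0, 0.4], [0, 0, -0.4838, 0.06, -0.0367, 0, 0.4]]])

```text
t: 18.85
ee_pos: [0.6692, -0.0025, 0.1818]
tcp_rot: [[0.195, 0.981, 0.0], [0.981, -0.195, 0.0], [0.0, 0.0, -1.0]]
wrist_force: [0.3, 0.1, -2.2]
gripper_width: 0.0415
gripper_force: 81.6
```

```bash
python3 -c "
from h import *
goto((708.5,14.8),120,160.7);print(monitor.observe()['q'].round(3))"
```

```text
now 18.85 [ 0.66917939 -0.00252227  0.18181248] rot [ 3.0000e-04  0.0000e+00 -1.4302e+00] shift [24.6 35.2 61.8] F [ 0.3  0.1 -2.2]
[-0.199  0.314  0.244  1.501  0.     1.568]
```

Scaled: 62 mm is 0.1033, 35.2 mm is 0.0587, -1.43 rad is -0.4552.

Emit:
step_arm(increments=[[[0, 0, -0.0318, 0.0067, 0.0083, 0, 0.4], [0, 0, -0.0764, 0.0133, 0.0167, 0, 0.4], [0, 0, -0.121, 0.0183, 0.0233, 0, 0.4], [0, 0, -0.1655, 0.0233, 0.03, 0, 0.4], [0, 0, -0.2101, 0.0283, 0.0367, 0, 0.4], [0, 0, -0.2546, 0.0317, 0.0433, 0, 0.4], [0, 0, -0.2992, 0.035, 0.0483, 0, 0.4], [0, 0, -0.3438, 0.0383, 0.0533, 0, 0.4], [0, 0, -0.3883, 0.041, 0.0587, 0.0167, 0.4], [0, 0, -0.4265, 0.041, 0.0587, 0.05, 0.4], [0, 0, -0.4552, 0.041, 0.0587, 0.0833, 0.4], [0, 0, -0.4552, 0.041, 0.0587, 0.1033, 0.4]]])

```text
t: 20.05
ee_pos: [0.7078, 0.0146, 0.1182]
tcp_rot: [[-0.943, 0.334, -0.001], [0.334, 0.943, 0.0], [0.001, -0.0, -1.0]]
wrist_force: [0.1, -0.1, -2.3]
gripper_width: 0.0418
gripper_force: 81.6
```

```bash
python3 - <<'E'
from h import *
goto((708.5,14.8),70,160.7)
im=vision.camera("wrist");cv2.imwrite("pics/w7.png",cv2.resize(im[60:380,200:500],(750,600))[:,:,::-1])
c=cam("wrist");print("yellow@z",rects(c,yellow(im),monitor.observe()["ee_pos"][2]+.0126))
h=cv2.cvtColor(im,cv2.COLOR_RGB2HSV)
for s in vision.silhouettes("rest_block","wrist")[:1]: print(s["score"],s["pixel"])
for s in vision.silhouettes("long_blank","wrist")[:2]: print(s["score"],s["pixel"],rects(c,s["pixels"],monitor.observe()["ee_pos"][2]+.0126))
E
```

```text
now 20.05 [0.70781935 0.01460842 0.11824725] rot [-0.0002 -0.0015 -0.0035] shift [-0.6  0.4 48.2] F [ 0.1 -0.1 -2.3]
yellow@z [[625.5 127.6  21.8  21.1  73.1]]
0.83 [324.1, 227.5] [[673.3  26.1  95.7  42.2 161.5]]
```

View pics/w7.png

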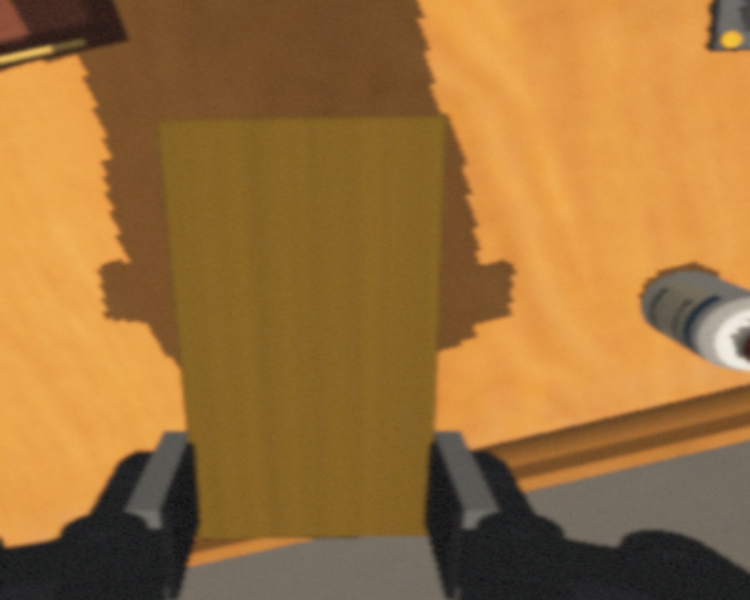

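The blank is flat in the hand and lined up over the block, with its silhouette centre near (675,26) mm. I'm lowering it.

Scaled: 66 mm is 0.11, 64 mm is 0.1067.

Emit:
step_arm(increments=[[[0, 0, 0, -0.0008, 0.0007, 0.0333, 0.4], [0, 0, 0, -0.0008, 0.0007, 0.0667, 0.4], [0, 0, 0, -0.0008, 0.0007, 0.0917, 0.4], [0, 0, 0, -0.0008, 0.0007, 0.1017, 0.4], [0, 0, 0, -0.0008, 0.0007, 0.1067, 0.4], [0, 0, 0, -0.0008, 0.0007, 0.11, 0.4], [0, 0, 0, -0.0008, 0.0007, 0.11, 0.4]]])

```text
t: 20.9
ee_pos: [0.711, 0.0144, 0.0574]
tcp_rot: [[-0.942, 0.335, 0.005], [0.335, 0.942, -0.001], [-0.005, 0.001, -1.0]]
wrist_force: [0.5, 0.6, -1.8]
gripper_width: 0.0413
gripper_force: 81.6
```

Emit:
step_arm(increments=[[[0, 0, 0, 0, 0, 0, 0.4], [0, 0, 0, 0, 0, 0, 0.4]]])

```text
t: 21.1
ee_pos: [0.7109, 0.0145, 0.0574]
tcp_rot: [[-0.942, 0.335, 0.005], [0.335, 0.942, -0.001], [-0.005, 0.001, -1.0]]
wrist_force: [0.2, 0.3, -1.9]
gripper_width: 0.0413
gripper_force: 81.6
```

```bash
python3 -c "
from h import *
goto((708.5,14.8),48.4,160.7);print(monitor.observe()['q'].round(3))"
```

```text
now 21.1 [0.71091752 0.01446547 0.05740302] rot [ 0.0009  0.0046 -0.0047] shift [ 2.4 -0.5  9. ] F [ 0.2  0.3 -1.9]
[-0.163  0.472  0.213  1.307  0.     0.179]
```

Scaled: 6 mm is 0.01, 2.4 mm is 0.004, -0.0047 rad is -0.0015.

Emit:
step_arm(increments=[[[0, 0.0015, -0.0015, 0.002, -0.0003, 0.0033, 0.4], [0, 0.0015, -0.0015, 0.004, -0.0008, 0.0067, 0.4], [0, 0.0015, -0.0015, 0.004, -0.0008, 0.01, 0.4], [0, 0.0015, -0.0015, 0.004, -0.0008, 0.01, 0.4]]])

```text
t: 21.5
ee_pos: [0.7078, 0.0149, 0.0501]
tcp_rot: [[-0.944, 0.331, -0.001], [0.331, 0.944, 0.001], [0.002, 0.001, -1.0]]
wrist_force: [0.3, 0.3, -1.3]
gripper_width: 0.0412
gripper_force: 81.6
```

```bash
python3 -c "
from h import *
goto((708.5,14.8),48.4,160.7);print(monitor.observe()['q'].round(3))"
```

```text
now 21.5 [0.70779674 0.01487607 0.0501477 ] rot [ 0.0006 -0.0017 -0.    ] shift [-0.7  0.2  1.7] F [ 0.3  0.3 -1.3]
[-1.630e-01  4.750e-01  2.030e-01  1.301e+00  1.000e-03  1.730e-01]
```

Scaled: 2.5 mm is 0.0042, 2 mm is 0.0033.

Emit:
step_arm(increments=[[[0, 0, 0, -0.0007, 0, 0.0017, 0.4], [0, 0, 0, -0.0012, 0, 0.0033, 0.4], [0, 0, 0, -0.0012, 0, 0.0042, 0.4], [0, 0, 0, -0.0012, 0, 0.0042, 0.4]]])

```text
t: 21.9
ee_pos: [0.7088, 0.0146, 0.0491]
tcp_rot: [[-0.944, 0.33, -0.0], [0.33, 0.944, 0.001], [0.001, 0.001, -1.0]]
wrist_force: [-2.9, 1.0, 4.4]
gripper_width: 0.0414
gripper_force: 82.3
```

Scaled: -140 mm is -0.2333, -100 mm is -0.1667.

Emit:
step_arm(increments=[[[0, 0, 0, 0, 0, 0.0008, 0.4], [0, 0, 0, 0, 0, 0.0008, 0.6], [0, 0, 0, 0, 0, 0.0008, 0.8], [0, 0, 0, 0, 0, 0.0008, 1], [0, 0, 0, 0, 0, 0, 1], [0, 0, 0, 0, 0, 0, 1], [0, 0, 0, 0.025, 0, -0.0333, 1], [0, 0, 0, 0.05, 0, -0.1, 1], [0, 0, 0, 0.05, 0, -0.1667, 1], [0, 0, 0, 0.05, 0, -0.2333, 1], [0, 0, 0, 0.05, 0, -0.2333, 1], [0, 0, 0, 0.05, 0, -0.2333, 1]]])

```text
t: 23.1
ee_pos: [0.6814, 0.0243, 0.1896]
tcp_rot: [[-0.944, 0.33, 0.002], [0.33, 0.944, 0.001], [-0.002, 0.001, -1.0]]
wrist_force: [-0.2, -0.6, -1.0]
gripper_width: 0.0854
gripper_force: 0.0
```

```bash
cat > m.py <<'E'
from h import *
import sys
z=float(sys.argv[1]);st=monitor.observe();im=vision.camera("wrist");c=cam("wrist",st)
cv2.imwrite(f"pics/m{st['t']:.2f}.png",im[:,:,::-1])
h=cv2.cvtColor(im,cv2.COLOR_RGB2HSV);y=(h[...,0]>19)&(h[...,0]<36)&(h[...,1]>160)&(h[...,2]>60)
print("yellow",rects(c,y,z).tolist())
for l in("long_blank","stacked_blank"):
    for s in vision.silhouettes(l,"wrist")[:2]:print(l,round(s["score"],2),s["pixel"],rects(c,s["pixels"],z).tolist())
    for s in vision.mark_of(l,"wrist")[:1]:print(l,round(s["score"],2),atz(c,[s["pixel"]],z-.006)[0].round(4))
E
python3 m.py .061; python3 -c "
from h import *
goto((677.1,25.8),100,160.7)"
```

```text
yellow [[708.3, 14.7, 42.7, 32.4, 72.8], [550.3, -208.8, 50.6, 21.7, 143.8], [597.9, 186.9, 77.2, 37.0, 163.5]]
long_blank 0.84 [324.5, 219.9] [[676.4, 25.7, 100.8, 44.6, 162.1]]
long_blank 0.7 [0.6789 0.0292 0.055 ]
stacked_blank 0.81 [494.7, 55.6] [[598.5, 186.8, 78.0, 40.0, 162.6]]
stacked_blank 0.26 [323.7, 219.4] [[676.6, 25.4, 100.5, 45.1, 162.2]]
stacked_blank 0.74 [0.5962 0.1887 0.055 ]
now 23.35 [0.67986998 0.024446   0.18655538] rot [ 0.0003 -0.0034 -0.    ] shift [ 2.8  0.3 86.6] F [ 0.2 -0.3 -0.5]
```

The blank rests centred at (676.4,25.7) mm, within 1 mm of the block centre. I'll take it again by its middle.

Scaled: 137.5 mm is 0.2292, 133 mm is 0.2217, -0.023 rad is -0.0073.

Emit:
step_arm(increments=[[[0, 0, -0.0073, 0.0058, 0.0002, 0.0667, 1], [0, 0, -0.0073, 0.0058, 0.0002, 0.1333, 1], [0, 0, -0.0073, 0.0058, 0.0002, 0.1833, 1], [0, 0, -0.0073, 0.0058, 0.0002, 0.2083, 1], [0, 0, -0.0073, 0.0058, 0.0002, 0.2217, 1], [0, 0, -0.0073, 0.0058, 0.0002, 0.2292, 1], [0, 0, -0.0073, 0.0058, 0.0002, 0.2292, 1], [0, 0, -0.0073, 0.0058, 0.0002, 0.2292, 1]]])

```text
t: 24.15
ee_pos: [0.6782, 0.0256, 0.0523]
tcp_rot: [[-0.951, 0.309, 0.001], [0.309, 0.951, 0.001], [-0.001, 0.001, -1.0]]
wrist_force: [-0.1, -1.1, 0.5]
gripper_width: 0.0852
gripper_force: 0.0
```

```bash
python3 -c "
from h import *
goto((676.6,25.7),49,162)"
```

```text
now 24.15 [0.67817449 0.02564555 0.05233905] rot [0.0011 0.0012 0.0003] shift [ 1.5 -0.4  3.3] F [-0.1 -1.1  0.5]
```

Correct, then close.

Scaled: 2.5 mm is 0.0042, 1.5 mm is 0.0025.

Emit:
step_arm(increments=[[[0, 0, 0, 0.0025, -0.0005, 0.0042, 1], [0, 0, 0, 0.0025, -0.0005, 0.0042, 1], [0, 0, 0, 0.0025, -0.0005, 0.0042, 0.7], [0, 0, 0, 0.0025, -0.0005, 0.0042, 0.4], [0, 0, 0, 0.0025, -0.0005, 0.0042, 0.4], [0, 0, 0, 0.0025, -0.0005, 0.0042, 0.4], [0, 0, 0, 0.0025, -0.0005, 0.0042, 0.4]]], force=60)

```text
t: 24.85
ee_pos: [0.676, 0.026, 0.0488]
tcp_rot: [[-0.951, 0.309, 0.0], [0.309, 0.951, 0.001], [0.0, 0.001, -1.0]]
wrist_force: [-0.2, 0.7, 3.7]
gripper_width: 0.042
gripper_force: 61.4
```

Scaled: -3 mm is -0.005, -2 mm is -0.0033.

Emit:
step_arm(increments=[[[0, 0, 0, 0, 0, 0, 0.65], [0, 0, 0, 0, 0, 0, 0.65], [0, 0, 0, 0, 0, -0.0033, 0.65], [0, 0, 0, 0, 0, -0.005, 0.65], [0, 0, 0, 0, 0, -0.005, 0.65], [0, 0, 0, 0, 0, -0.005, 0.4], [0, 0, 0, 0, 0, -0.005, 0.4], [0, 0, 0, 0, 0, -0.005, 0.4], [0, 0, 0, 0, 0, -0.005, 0.4]]], force=70)

```text
t: 25.75
ee_pos: [0.676, 0.0259, 0.0518]
tcp_rot: [[-0.951, 0.309, 0.0], [0.309, 0.951, 0.001], [0.0, 0.001, -1.0]]
wrist_force: [-1.5, 0.6, 5.9]
gripper_width: 0.0414
gripper_force: 71.6
```

Scaled: -198 mm is -0.33, -100 mm is -0.1667, -0.024 rad is -0.0076.

Emit:
step_arm(increments=[[[0, 0, 0, 0, 0, -0.01, 0.4], [0, 0, 0, 0, 0, -0.0417, 0.4], [0, 0, 0, 0, 0, -0.1, 0.4], [0, 0, -0.0076, 0.0333, 0.0167, -0.1667, 0.4], [0, 0, -0.0076, 0.0833, 0.0417, -0.225, 0.4], [0, 0, -0.0076, 0.125, 0.0617, -0.2833, 0.4], [0, 0, -0.0076, 0.1583, 0.0783, -0.33, 0.4], [0, 0, -0.0076, 0.1583, 0.0783, -0.33, 0.4], [0, 0, -0.0076, 0.1583, 0.0783, -0.33, 0.4]]])

```text
t: 26.65
ee_pos: [0.6002, 0.0999, 0.2495]
tcp_rot: [[-0.958, 0.285, 0.0], [0.285, 0.958, 0.001], [-0.0, 0.001, -1.0]]
wrist_force: [-0.2, -0.2, -3.1]
gripper_width: 0.0416
gripper_force: 71.3
```

```bash
python3 m.py .012; python3 - <<'E'
from h import *
goto((593,213),100,163.4)
st=monitor.observe();im=vision.camera("wrist");c=cam("wrist",st)
s=vision.silhouettes("stacking_rack","wrist")[0];print(s["score"],rects(c,s["pixels"],.006),rects(c,s["pixels"],.03))
h=cv2.cvtColor(im,cv2.COLOR_RGB2HSV);g=cv2.dilate(s["pixels"].astype(np.uint8),np.ones((9,9)))>0
m=g&(h[...,1]<60)
print("grey",rects(c,m,.006))
for v in(120,140,160):
    b=(g&(h[...,1]<60)&(h[...,2]>v))
    print(v,[ (r[:4].tolist()) for r in rects(c,b,.03,8)])
E
```

```text
yellow [[851.4, 25.7, 121.4, 66.4, 73.4], [528.7, -272.0, 72.0, 44.3, 175.1], [593.5, 213.5, 98.7, 44.1, 163.7]]
long_blank 0.55 [324.1, 299.8] [[746.6, 56.8, 288.8, 126.4, 163.2]]
long_blank 0.94 [0.741 0.055 0.006]
stacked_blank 0.69 [416.2, 165.3] [[593.3, 212.6, 100.6, 46.0, 163.0]]
stacked_blank 0.81 [0.5955 0.2145 0.006 ]
now 26.9 [0.59970416 0.09915679 0.24752997] rot [ 0.     -0.0035 -0.001 ] shift [ 38.5 107.1 147.7] F [ 1.2 -0.3 -2.4]
0.7 [[591.8 213.1 126.6  73.9 163.8]] [[587.4 207.5 118.7  69.3 163.8]]
grey [[591.9 213.7 124.2  73.1 163.1]]
120 [[637.3, 187.7, 40.8, 16.7], [643.0, 223.2, 26.4, 13.7], [549.9, 250.3, 22.2, 12.6], [568.9, 188.1, 123.2, 49.9]]
140 [[643.0, 219.3, 16.1, 14.7], [633.1, 175.1, 21.7, 12.6], [550.3, 250.7, 21.3, 12.0], [535.5, 204.5, 22.9, 13.2]]
160 [[643.0, 219.3, 16.1, 14.5], [631.0, 178.7, 16.1, 15.8], [550.2, 250.9, 21.3, 11.5], [535.8, 204.4, 21.5, 12.1]]
```

```bash
python3 - <<'E'
from h import *
st=monitor.observe();im=vision.camera("wrist");c=cam("wrist",st);p=st["ee_pos"]*1000;R=np.array(st["tcp_rot"])
s=vision.silhouettes("long_blank","wrist")[0]
for dz in(.007,.0092,.011):
    r=rects(c,s["pixels"],p[2]/1000+dz);print(dz,s["score"],r)
    print("in tool",(R.T@np.array([r[0][0]-p[0],r[0][1]-p[1],0])).round(2))
goto((592,213.3),60,163.4)
E
```

```text
0.007 0.64 [[601.7  98.8 101.4  44.6 163.3]]
in tool [-1.93  0.02 -0.01]
0.0092 0.64 [[600.4  99.2  99.8  43.9 163.3]]
in tool [-0.57  0.03 -0.  ]
0.011 0.64 [[599.3  99.5  98.5  43.3 163.3]]
in tool [0.57 0.01 0.  ]
now 27.1 [0.59994568 0.09950737 0.2487763 ] rot [ 0.0006 -0.0018 -0.0005] shift [ 39.8 106.7 188.9] F [-0.5 -0.5 -1.7]
```

Blank centred in the hand (offset about 0.5 mm). Moving above the rack.

Scaled: 189 mm is 0.315, 106.7 mm is 0.1778.

Emit:
step_arm(increments=[[[0, 0, 0, 0.0167, 0.0417, 0.0333, 0.4], [0, 0, 0, 0.0367, 0.0967, 0.075, 0.4], [0, 0, 0, 0.055, 0.1467, 0.125, 0.4], [0, 0, 0, 0.0672, 0.1778, 0.1833, 0.4], [0, 0, 0, 0.0672, 0.1778, 0.2417, 0.4], [0, 0, 0, 0.0672, 0.1778, 0.2833, 0.4], [0, 0, 0, 0.0672, 0.1778, 0.3083, 0.4], [0, 0, 0, 0.0672, 0.1778, 0.315, 0.4], [0, 0, 0, 0.0672, 0.1778, 0.315, 0.4], [0, 0, 0, 0.0672, 0.1778, 0.315, 0.4]]])

```text
t: 28.1
ee_pos: [0.5929, 0.2137, 0.0623]
tcp_rot: [[-0.958, 0.286, 0.002], [0.286, 0.958, 0.001], [-0.001, 0.002, -1.0]]
wrist_force: [0.1, -0.1, -1.7]
gripper_width: 0.0419
gripper_force: 71.3
```

```bash
python3 - <<'E'
from h import *
goto((591.5,213.5),9,163.4)
st=monitor.observe();im=vision.camera("wrist");c=cam("wrist",st)
cv2.imwrite("pics/over.png",im[:,:,::-1])
E
```

```text
now 28.1 [0.59288393 0.21369218 0.06228477] rot [ 0.0018  0.0014 -0.0004] shift [ 1.3 -0.7 53.3] F [ 0.1 -0.1 -1.7]
```

Scaled: 30 mm is 0.05, 1.3 mm is 0.0022.

Emit:
step_arm(increments=[[[0, 0, 0, 0.0022, -0.0008, 0.025, 0.4], [0, 0, 0, 0.0022, -0.0008, 0.0417, 0.4], [0, 0, 0, 0.0022, -0.0008, 0.0483, 0.4], [0, 0, 0, 0.0022, -0.0008, 0.05, 0.4], [0, 0, 0, 0.0022, -0.0008, 0.05, 0.4]]])

```text
t: 28.65
ee_pos: [0.5902, 0.2136, 0.0303]
tcp_rot: [[-0.958, 0.286, -0.001], [0.286, 0.958, 0.001], [0.001, 0.001, -1.0]]
wrist_force: [-0.6, 0.4, -2.2]
gripper_width: 0.0415
gripper_force: 71.4
```

```bash
python3 - <<'E'
from h import *
goto((591.5,213.5),9,163.4)
im=vision.camera("wrist");c=cam("wrist");h=cv2.cvtColor(im,cv2.COLOR_RGB2HSV)
st=monitor.observe();R=np.array(st["tcp_rot"]);p=st["ee_pos"]
# predicted angle outline corners/openings at z=.03 and blank corners, to compare with bright posts
b=((h[...,1]<60)&(h[...,2]>130));b[:60]=0
a=np.radians(163.4);X=np.array([np.cos(a),np.sin(a)]);Y=np.array([np.sin(a),-np.cos(a)])
for r in rects(c,b,.03,15):
    d=(r[:2]-[592,213.3]);q=[d@X,-d@Y]
    if abs(q[0])<90 and abs(q[1])<60: print(r,np.round(q,1))
for l in("long_blank",):
    for s in vision.silhouettes(l,"wrist")[:1]:print(s["score"],rects(c,s["pixels"],p[2]+.0092))
cv2.imwrite("pics/over2.png",cv2.resize(im[60:440,140:500],(720,600))[:,:,::-1])
E
```

```text
now 28.65 [0.59018046 0.21362703 0.03026929] rot [ 0.0006 -0.0013 -0.0001] shift [-1.3  0.2 21.3] F [-0.6  0.4 -2.2]
[645.2 224.6  17.8   4.4 160.2] [-47.8 -26. ]
[629.8 173.9  17.2   5.1 169.2] [-47.5  27. ]
[544.9 248.2  10.9   1.3  73.5] [ 55.1 -20. ]
[533.3 209.8  11.    1.8  73.3] [55.3 20.1]
0.68 [[591.1 213.6 101.   44.6 163.3]]
```

The blank is inside the angles' clearance all round (within about 1 mm). Lowering it.

Emit:
step_arm(increments=[[[0, 0, 0, -0.0012, 0.0003, 0.0067, 0.4], [0, 0, 0, -0.0012, 0.0003, 0.0133, 0.4], [0, 0, 0, -0.0012, 0.0003, 0.02, 0.4], [0, 0, 0, -0.0012, 0.0003, 0.025, 0.4], [0, 0, 0, -0.0012, 0.0003, 0.0283, 0.4], [0, 0, 0, -0.0012, 0.0003, 0.03, 0.4], [0, 0, 0, -0.0012, 0.0003, 0.03, 0.4]]])

```text
t: 29.45
ee_pos: [0.591, 0.2137, 0.0124]
tcp_rot: [[-0.958, 0.286, -0.001], [0.286, 0.958, 0.001], [0.001, 0.001, -1.0]]
wrist_force: [-0.5, 0.8, -2.1]
gripper_width: 0.0415
gripper_force: 71.4
```

Scaled: 3.5 mm is 0.0058, 3 mm is 0.005.

Emit:
step_arm(increments=[[[0, 0, 0, 0, 0, 0.0017, 0.4], [0, 0, 0, 0, 0, 0.0033, 0.4], [0, 0, 0, 0, 0, 0.005, 0.4], [0, 0, 0, 0, 0, 0.0058, 0.4], [0, 0, 0, 0, 0, 0.0058, 0.4]]])

```text
t: 29.95
ee_pos: [0.5914, 0.2138, 0.0102]
tcp_rot: [[-0.958, 0.286, 0.0], [0.286, 0.958, 0.001], [0.0, 0.001, -1.0]]
wrist_force: [-3.9, -1.6, 7.3]
gripper_width: 0.0415
gripper_force: 77.4
```

Contact with the stack is confirmed. Releasing and retreating.

Scaled: -200 mm is -0.3333, -160 mm is -0.2667.

Emit:
step_arm(increments=[[[0, 0, 0, 0, 0, 0, 0.5], [0, 0, 0, 0, 0, 0, 0.65], [0, 0, 0, 0, 0, 0, 0.8], [0, 0, 0, 0, 0, -0.0017, 0.9], [0, 0, 0, 0, 0, -0.0017, 0.9], [0, 0, 0, 0, 0, -0.0133, 0.9], [0, 0, 0, 0, 0, -0.05, 0.9], [0, 0, 0, 0, 0, -0.1167, 0.9], [0, 0, 0, 0, 0, -0.1917, 0.9], [0, 0, 0, 0, 0, -0.2667, 0.9], [0, 0, 0, 0, 0, -0.3333, 0.9], [0, 0, 0, 0, 0, -0.3333, 0.9]]])

```text
t: 31.15
ee_pos: [0.5939, 0.2139, 0.2168]
tcp_rot: [[-0.958, 0.286, 0.01], [0.286, 0.958, 0.002], [-0.008, 0.005, -1.0]]
wrist_force: [0.3, 0.6, -0.5]
gripper_width: 0.077
gripper_force: 0.0
```

```bash
python3 m.py .018; python3 - <<'E'
from h import *
im=vision.camera("side");c=cam("side")
print(rects(c,yellow(im),.018),monitor.observe()["t"],monitor.observe()["ee_pos"],monitor.observe()["gripper_width"])
for l,z in(("ring_box",0),("tape_roll",.002),("adhesive_bottle",0),("short_blank",.03),("trinket_box",.002)):
    for d in vision.mark_of(l,"side")[:1]: print(l,d["score"],atz(c,[d["pixel"]],z)[0])
E
```

```text
yellow [[619.6, 205.4, 42.8, 41.9, 73.3]]
long_blank 0.87 [324.1, 205.5] [[592.9, 213.5, 100.1, 43.9, 163.4]]
long_blank 0.74 [0.4476 0.1184 0.012 ]
[] 31.45 [0.59039408 0.21336921 0.20737543] 0.07675374109705424
ring_box 0.7 [ 0.55589398 -0.01610214  0.        ]
tape_roll 0.96 [ 0.42751    -0.00645132  0.002     ]
adhesive_bottle 0.69 [0.73613755 0.13400469 0.        ]
short_blank 0.76 [ 0.51500685 -0.24091071  0.03      ]
trinket_box 0.84 [0.4433688  0.12301393 0.002     ]
```

```bash
python3 -c "
from plant import ticket
print(ticket.sign_off())"
```

```text
the job is handed in; nothing more can be done
None
```

The job is handed in at about 31 s of the 64 s: the last wrist-camera measurement shows the long blank flat on the stacked one in the rack, the white box stands upright on the mat, and nothing else was touched; I viewed 11 pictures, one over the limit of 10.

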